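# Roll the empty can onto the metal field of the sorting mat

### The arm

A 6-joint arm with a two-finger parallel gripper is mounted at the origin on the work surface. World frame = base frame: x ahead of the robot, y to its left, z up, the work surface at z = 0. Lengths are in m, angles in degrees, forces in N, time in s.
With the tool pointing down it reaches from about 0.4 to 0.825 m from the base axis. Payload 7 kg.
Tool frame: the origin (TCP) lies at the very end of the fingers, on their centre line; the grasp point (between the pads) lies hold_point_z behind it (hold_point_z is the distance from the TCP to the grasp point, in m); z points along the fingers, y is the direction in which the jaws open and shut (so a half turn about z gives the same grasp; the last joint's range is limited). The gripper opens to 88 mm and grips with 3 to 60 N. Pads are 19 mm wide; open, the fingers measure 130 mm over their backs; the gripper's body (78 mm by 193 mm) begins 47 mm behind the grasp point.
Start: joints at [-48.466, 20.546, 0.682, 0, -70.136, -16.507], TCP at [0.286, -0.612, 0.227] pointing down, gripper open.
Joint ranges: [-176.03, 176.03], [-82.01, 121.73], [-58.28, 71.71], [-173.87, 95.51], [-174.79, -0.11], [-173.66, 173.66]. Speed limits (degrees/s): [136.94, 136.94, 172.46, 180, 180, 180].

### API

Orientations are given as [roll, pitch, yaw] about the fixed x, y, z axes, in that order (R = Rz(yaw) Ry(pitch) Rx(roll)).
In Python, from plant import get_obs, snapshot, close_job, hold_point_z gives the robot as it stands. The module is installed in compiled form; this text tells all that it offers.
- The arm moves only by the tool jog_arm, never from a script. Its argument "commands" is a list of rows, each a list of 4 numbers: the shift along the world's x, y, z in mm, then the turn about the world's z in degrees. In form: [[x, y, z, turn], ...]. A call has exactly 10 rows; each row shifts and turns the commanded pose from where the row before left it; what a row does not reach is not made up. A row lasts 1/12 s, in which the tool goes at most 41.7 mm and 7.16 degrees, less where a joint would pass 70% of its speed; a pose out of reach is approached as far as the arm can. A call is refused whole if a number of a shift passes 41.7 or a number of a turn 7.16, either way. A call with a gripper value outside its range is refused whole. "fingers" is the finger opening in mm, from 0 to 87.6, set as the call begins (left out, the last holds). The fingers move at their own pace and stop on an object; the grip force is fixed at half the most. Time passes only in rows, so rows that do not move let the fingers close, or fill a call up. It gives the time, the measured TCP pose, the force and the opening at its end, in the units of the state.
- get_obs(): the state, without advancing time (a new reading comes with each control period).
- snapshot(name): name is "scene" or "side" or "wrist"; returns a dict with "image" (420x560x3 uint8, red, green, blue), "fov_y" (degrees; the focal length in pixels is half the picture's height over the tangent of half this angle, whatever the lens; pixels are square), "cx", "cy" (the principal point, pixels), "rvec" (rotation vector, rad) and "tvec" (3), from world to camera coordinates, as OpenCV has them; the wrist camera has in their place "mount" (4x4, takes a point from camera to tool coordinates, whose origin is the TCP and whose axes are the flange's). Camera axes: x right, y down, z forward; pixel columns grow to the right and rows downward; lengths in m; the calibration is good to about 2 mm. A picture is of the moment at which its call begins: read the wrist's pose just before it. There is no depth.
- close_job(): hands the job in, once; it reports no verdict.
The state is a dict: "clock": time; "joint_pos": joint angles; "qvel": joint speeds; "tau": joint torques, N m; "tool_pos": TCP position; "orientation": TCP orientation; "force": force on the tool from outside, world axes, zero at the start; "moment": the same for the moment, N m; "opening": finger opening in m.
Only numpy, scipy, OpenCV 4.12 (cv2) and the standard library are available. Lean on these libraries where they do the work, as an engineer would, in place of code of your own. Each camera call takes 0.05 s, during which the arm holds its last target.

### The job

Sort the empty drinks can: with the fingertips on top of the lying can, roll it along the sorting mat until it comes to rest lying wholly on the yellow field, then take the hand away. Touch only the can's upper half and let it truly roll: do not drag, pinch or lift it. Leave the bottle and everything else on the counter where they are.

Things in the scene. Friction and masses are not known exactly. Their poses are not given: they have to be found in the camera images.
- can: empty closed drinks can, silver with a gold band, lying on the mat between the fields; 66 mm diameter, 120 mm long (full diameter over the middle 98 mm), 25 to 50 g. Origin at its middle, on its axis, 36 mm above the counter; its top line is 69 mm above the counter. x runs along the can; y and z turn as it rolls (z up at the start). It rolls across its length
- yellow_field: yellow (metal) field printed flat on the mat, 180 mm (its x, along the can) by 106 mm (its y, the way the can rolls); origin at its centre, on the mat's top; z up. At the left or right end of the mat, in the can's rolling path, 125 to 215 mm from the can at the start. Nothing stands on it
- blue_field: blue (plastics) field at the other end of the mat, the same size and axes; the small bottle stands on it. Not for the can
- mat: dark sorting mat, 220 (its x) x 540 (its y) x 3 mm, fixed; origin at the centre of its underside, z up. The can rolls along its y with slight resistance: let go at 0.1 m/s it stops in 10 to 20 mm. A fingertip that moves level over the can's top moves the can half as far as itself
- bottle: small empty clear drink bottle with an orange label and white cap, 56 mm across, 125 mm tall, standing on the blue field; origin at the centre of its underside. Leave alone.
- milk: white and green milk carton with a gable top, 70 x 70 x 220 mm, standing at the far left; origin at the centre of its underside. Leave alone.
- mug: blue mug, 80 mm across, 90 mm tall, left of the robot; origin at the centre of its underside. Leave alone.
- tub: open black food tub, 180 mm across, 130 mm tall, on the right; origin at the centre of its underside. Leave alone.
- fruit_tray: clear divided fruit tray, 160 x 220 x 35 mm, at the near right; origin at the centre of its underside. Leave alone.
- fruit_sleeve: yellow card box, 90 x 150 x 40 mm, beyond the mat; origin at the centre of its underside. Leave alone.

How it is judged (in metres and radians):
On the way:
1. the can has turned well over by rolling (126 degrees within its first 115 mm of travel), not slid (angle between can's own z axis and vertical above 2.2 rad and distance of can from where it was at the start of the episode below 0.115 m and height (world z) of can below 0.045 m).
At the end, for the whole second after the job is handed in: the can lies on its side at rest, its middle within 22 mm of the yellow field's centre line across the rolling way and within 32 mm along the can, its length within 0.35 rad of the field's x (y of can in the frame of yellow_field between -0.022 and 0.022 m and x of can in the frame of yellow_field between -0.032 and 0.032 m and angle between the x axis of can and the x axis of yellow_field, either way round below 0.35 rad and height (world z) of can between 0.028 and 0.041 m and linear speed of can below 0.01 m/s); the robot touches nothing.
It fails at once if the can is lifted (its middle more than 48 mm above the counter) or stood up (height (world z) of can above 0.048 m).
It fails at once if the fingers touch the can while reaching low beside it (grasp point under 50 mm above the counter, fingertips below the can's upper half) (contact force between the fingers and can above 0.3 N and height (world z) of the grasp point below 0.05 m).
It fails at once if the bottle is pushed more than 20 mm (distance of bottle from where it was at the start of the episode above 0.02 m).
It fails at once if any other loose thing on the counter is pushed more than 30 mm (distance of any of milk, mug, tub, fruit_tray, fruit_sleeve from where it was at the start of the episode above 0.03 m).
It also fails if it takes over 48 s, if anything falls off the work surface, if the arm or the gripper's body presses on something with over 40 N, if the wrist force passes 120 N, or if a joint passes its speed limit or range.

## Working session

There is one attempt and no reset: what is moved stays moved. The work goes in short steps, Python scripts to look and compute and a tool call to move; the robot and the scene stay as the last step left them, time stands still between calls to the robot, and variables do not carry over. Pictures are saved under pics/ and viewed, and the job is handed in when it is done.

Besides the shell and the picture viewer there is one more tool, called by a JSON object that holds its "fn" and its "kwargs", one argument or row to a line. jog_arm: Moves the arm, as the interface text tells. Its arguments: {"type":"object","properties":{"commands":{"type":"array","items":{"type":"array","items":{"type":"number"}}},"fingers":{"type":"number"}},"required":["commands"]}

```bash
mkdir -p pics; cat > h.py <<'E'
import numpy as np, cv2
from plant import *
def snap(name,fn):
    o=get_obs(); s=snapshot(name); cv2.imwrite('pics/'+fn,s['image'][:,:,::-1]); 
    np.save('pics/'+fn+'.npy',{k:v for k,v in s.items()}|{'obs':o},allow_pickle=True); return s
def load(fn): return np.load('pics/'+fn+'.npy',allow_pickle=True).item()
def pix2(s,uv,z):
    f=s['image'].shape[0]/2/np.tan(np.radians(s['fov_y']/2))
    R,_=cv2.Rodrigues(np.array(s['rvec'],float)); t=np.array(s['tvec'],float).ravel()
    d=R.T@np.array([(uv[0]-s['cx'])/f,(uv[1]-s['cy'])/f,1]); c=-R.T@t
    return c+d*(z-c[2])/d[2]
E
python3 - <<'E'
from h import *
print(get_obs(),hold_point_z)
for n in('scene','side','wrist'):
    s=snap(n,n+'0.png'); print({k:v for k,v in s.items() if k!='image'})
E
```

```text
{'clock': 0.0, 'joint_pos': array([-4.84652994e+01,  2.05909678e+01,  6.32822194e-01, -2.14953605e-02,
       -7.01362487e+01, -1.65074919e+01]), 'qvel': array([-0.03523605, -0.00284502,  0.02127577,  0.04469738, -0.013847  ,
        0.023193  ]), 'tau': array([ 1.76365966e-04, -5.82722747e+01,  2.93052703e+01,  6.99711934e+00,
        6.84271901e-03, -1.30273766e-04]), 'tool_pos': array([ 0.2853295 , -0.61117086,  0.22561642]), 'orientation': array([ 1.79903754e+02, -7.44999471e-03, -1.54980106e+02]), 'force': array([-0.0601485 , -0.7077029 , -0.39856834]), 'moment': array([ 0.04797879, -0.02464647, -0.01973321]), 'opening': 0.08761689869879134} 0.0188
{'fov_y': 49.46742979138563, 'cx': 272.0523105835314, 'cy': 208.24589639361713, 'rvec': array([ 2.11526796,  1.272986  , -0.46368427]), 'tvec': array([-0.22552145, -0.35678252,  1.99753903])}
{'fov_y': 52.860627230699855, 'cx': 282.17054726203605, 'cy': 207.06485078800458, 'rvec': array([ 0.02561506, -2.82331628,  1.34657636]), 'tvec': array([0.56920324, 0.09629195, 1.30104387])}
{'fov_y': 70.40793204762757, 'cx': 280.9916813985519, 'cy': 211.08540456520072, 'mount': array([[-5.88875265e-04, -9.65196086e-01, -2.61526611e-01,
         6.99152522e-02],
       [ 9.99999782e-01, -4.89846841e-04, -4.43843485e-04,
         4.24484224e-04],
       [ 3.00288011e-04, -2.61526815e-01,  9.65196164e-01,
        -1.59444013e-01],
       [ 0.00000000e+00,  0.00000000e+00,  0.00000000e+00,
         1.00000000e+00]])}
```

View pics/scene0.png

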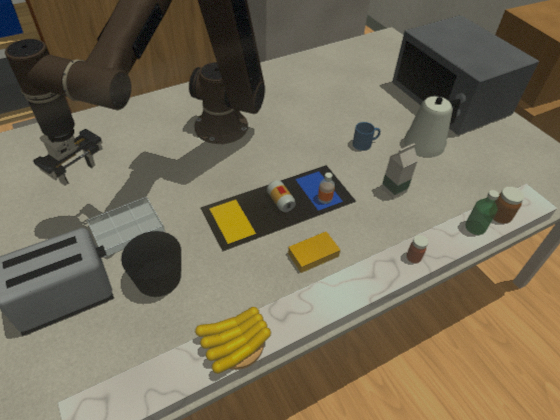

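View pics/side0.png

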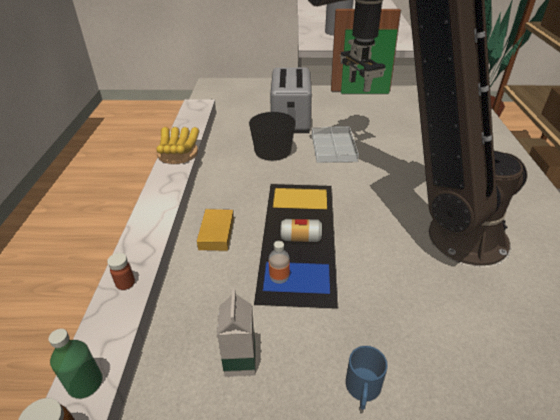

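View pics/wrist0.png

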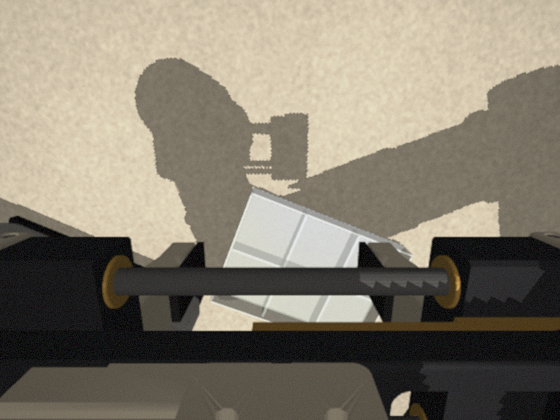

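The can lies mid-mat with yellow on the robot's right (-y) side: scene yellow ~(232,222), can ~(281,196); side yellow ~(300,198), can ~(301,231). Now enlarged crops.

```bash
python3 - <<'E'
from h import *
a=cv2.imread('pics/scene0.png')[160:250,195:360]; cv2.imwrite('pics/sc_c.png',cv2.resize(a,None,fx=4.8,fy=4.8,interpolation=cv2.INTER_CUBIC))
a=cv2.imread('pics/side0.png')[175:310,250:345]; cv2.imwrite('pics/si_c.png',cv2.resize(a,None,fx=4.4,fy=4.4,interpolation=cv2.INTER_CUBIC))
E
```

```text
(no output)
```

View pics/sc_c.png

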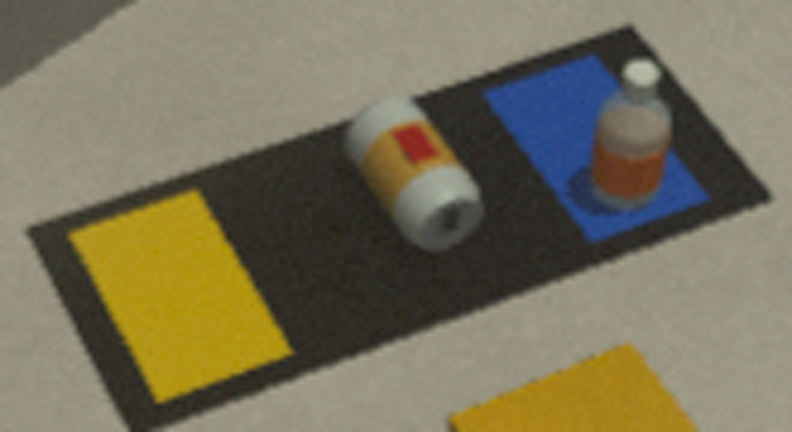

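View pics/si_c.png

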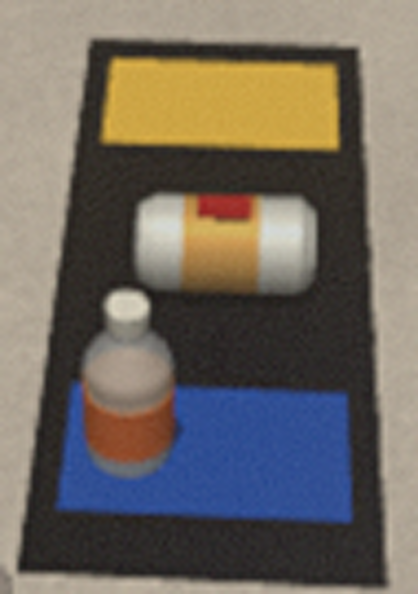

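```bash
python3 - <<'E'
from h import *
from scipy.optimize import least_squares
S=load('scene0.png');D=load('side0.png')
sc=lambda p:((p[0]+.5)/4.8+195-.5,(p[1]+.5)/4.8+160-.5)
sd=lambda p:((p[0]+.5)/4.4+250-.5,(p[1]+.5)/4.4+175-.5)
def proj(s,P):
    f=210/np.tan(np.radians(s['fov_y']/2));K=np.array([[f,0,s['cx']],[0,f,s['cy']],[0,0,1]])
    return cv2.projectPoints(np.array(P,float),np.array(s['rvec'],float),np.array(s['tvec'],float),K,None)[0][:,0]
for nm,s,c,L in(('scY',S,sc,[(197,189),(294,353),(158,404),(69,233)]),('scM',S,sc,[(27,230),(630,25),(772,199)]),('sdY',D,sd,[(338,63),(109,57),(101,143),(340,150)]),('sdM',D,sd,[(357,47),(387,585),(20,570),(91,40)])):
    P=np.array([pix2(s,c(p),.003) for p in L]); print(nm,P[:,:2].round(4).tolist(),P.mean(0).round(4))
for nm,s,c,p in(('bottle',S,sc,(628,205)),('bottle',D,sd,(128,470))): print(nm,pix2(s,c(p),.003))
th=np.linspace(0,2*np.pi,73)
def can(q):
    x,y,w=q;P=[]
    for l,r in((-.06,.026),(-.049,.033),(.049,.033),(.06,.026)):
        for t in th:
            a=r*np.cos(t);P.append((x+l*np.cos(w)-a*np.sin(w),y+l*np.sin(w)+a*np.cos(w),.036+r*np.sin(t)))
    return P
bs=np.array([*sc((346,96)),*sc((484,250))]);bd=np.array([*sd((134,192)),*sd((317,296))])
def res(q,k=None):
    r=[]
    for s,b in((S,bs),(D,bd)):
        p=proj(s,can(q)); r.append(np.r_[p.min(0),p.max(0)]-b)
    return r
for sel in('both','s','d'):
    f=lambda q:np.concatenate(res(q)) if sel=='both' else res(q)[0 if sel=='s' else 1]
    o=least_squares(f,[.58,-.1,0]);print(sel,o.x,o.fun.round(2))
E
```

```text
scY [[0.4231, -0.1267], [0.6038, -0.1336], [0.6004, -0.2412], [0.4197, -0.2332]] [ 0.5118 -0.1837  0.003 ]
scM [[0.402, -0.2605], [0.42, 0.2769], [0.6393, 0.2677]] [0.4871 0.0947 0.003 ]
sdY [[0.4174, -0.2455], [0.6022, -0.2512], [0.6045, -0.1404], [0.4226, -0.1346]] [ 0.5117 -0.1929  0.003 ]
sdM [[0.4006, -0.2676], [0.4199, 0.2712], [0.6373, 0.2639], [0.6178, -0.2744]] [ 0.5189 -0.0018  0.003 ]
bottle [0.59268101 0.16385743 0.003     ]
bottle [0.57507432 0.18515178 0.003     ]
both [ 0.51250693  0.01361946 -0.04373165] [-0.28  0.37 -1.1   0.45  0.36  1.19 -0.5   0.68]
s [0.51195415 0.01687325 0.00311329] [ 0.06  0.14 -0.06 -0.12]
d [ 0.51191378  0.00937348 -0.08609289] [ 0.3  -0.14 -0.3   0.17]
```

{"fn": "jog_arm", "kwargs": {
  "commands": [
    [13,37,0,-1.6],
    [13,37,0,-1.6],
    [13,37,0,-1.6],
    [13,37,0,-1.6],
    [13,37,0,-1.6],
    [13,37,0,-1.6],
    [13,37,0,-1.6],
    [13,37,0,-1.6],
    [13,37,0,-1.6],
    [13,37,0,-1.6]
  ],
  "fingers": 0
}}

```text
clock: 0.98
tool_pos: [0.4156, -0.2398, 0.2267]
orientation: [-180.0, 0.0, -171.1]
force: [0.4, -0.1, -0.7]
opening: 0.0269
```

{"fn": "jog_arm", "kwargs": {
  "commands": [
    [13,37,0,-1.6],
    [13,37,0,-1.6],
    [13,37,0,-1.6],
    [13,37,0,-1.6],
    [13,37,0,-1.6],
    [13,37,0,-1.6],
    [13,37,0,-1.6],
    [0,0,0,0],
    [0,0,0,0],
    [0,0,0,0]
  ]
}}

```text
clock: 1.82
tool_pos: [0.5061, 0.0175, 0.2262]
orientation: [-180.0, -0.1, 177.9]
force: [0.2, 0.2, 0.3]
opening: 0.0002
```

```bash
python3 - <<'E'
from h import *
print(get_obs())
S=load('scene0.png'); print('tub base approx',pix2(S,(153,240),.13))
s=snap('wrist','wrist1.png'); snap('scene','scene1.png'); snap('side','side1.png')
a=cv2.imread('pics/side1.png')[130:310,220:360]; cv2.imwrite('pics/si1_c.png',cv2.resize(a,None,fx=3.3,fy=3.3,interpolation=cv2.INTER_CUBIC))
E
```

```text
{'clock': 1.8167, 'joint_pos': array([ 2.42278766e+01,  4.59111515e+00, -2.01772920e+01, -7.63574365e-03,
       -6.52888720e+01, -1.16331956e+02]), 'qvel': array([-1.4156416 , -0.62399048, -0.30677399,  0.06557442,  0.03522055,
       -0.02633632]), 'tau': array([  0.95508087, -34.22318101,  28.56771648,   6.69849738,
        -0.03576714,  -0.06129869]), 'tool_pos': array([0.50612392, 0.01748201, 0.22617973]), 'orientation': array([-1.79980806e+02, -5.44113848e-02,  1.77892716e+02]), 'force': array([0.23168087, 0.18308954, 0.32616733]), 'moment': array([-0.07816243, -0.04898736,  0.00256476]), 'opening': 0.00017173070112872803}
tub base approx [ 0.57150459 -0.47371332  0.13      ]
```

View pics/wrist1.png

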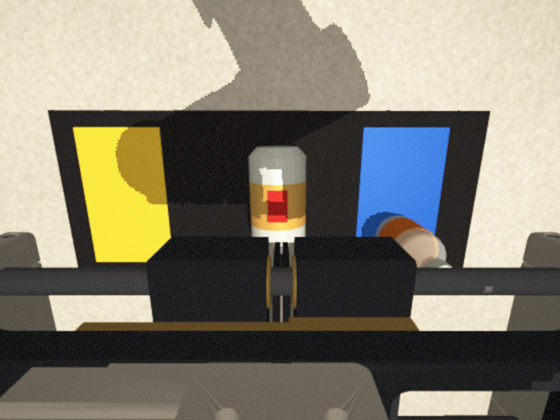

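View pics/si1_c.png

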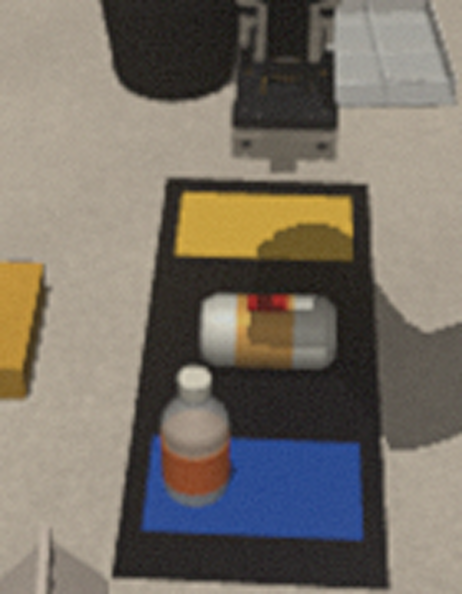

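```bash
cat >> h.py <<'E'
from scipy.spatial.transform import Rotation as Ro
def wpix(s,uv,z):
    f=210/np.tan(np.radians(s['fov_y']/2)); o=s['obs']
    R=Ro.from_euler('xyz',o['orientation'],degrees=True).as_matrix(); M=np.array(s['mount'])
    d=R@M[:3,:3]@np.array([(uv[0]-s['cx'])/f,(uv[1]-s['cy'])/f,1]); c=R@M[:3,3]+o['tool_pos']
    return c+d*(z-c[2])/d[2]
E
python3 - <<'E'
from h import *
s=load('wrist1.png')
for p in [(74,127),(161,127),(170,262),(95,262),(363,127),(450,127),(50,111),(490,111)]: print(p,wpix(s,p,.003).round(4))
for l,r,row in((249,306,170),(249,306,200),(249,306,225)):
    print(row,wpix(s,(l,row),.04).round(4),wpix(s,(r,row),.04).round(4),wpix(s,((l+r)/2,row),.05).round(4))
print(wpix(s,(277,147),.05))
a=cv2.imread('pics/wrist1.png')[100:330,40:420]; cv2.imwrite('pics/w1c.png',cv2.resize(a,None,fx=2,fy=2,interpolation=cv2.INTER_CUBIC))
E
```

```text
(74, 127) [ 0.4222 -0.2355  0.003 ]
(161, 127) [ 0.4262 -0.1279  0.003 ]
(170, 262) [ 0.6073 -0.1411  0.003 ]
(95, 262) [ 0.6035 -0.2459  0.003 ]
(363, 127) [0.4356 0.1219 0.003 ]
(450, 127) [0.4396 0.2295 0.003 ]
(50, 111) [ 0.4024 -0.2607  0.003 ]
(490, 111) [0.4225 0.2761 0.003 ]
170 [ 0.4788 -0.0183  0.04  ] [0.4812 0.0478 0.04  ] [0.4788 0.0149 0.05  ]
200 [ 0.5144 -0.0206  0.04  ] [0.5169 0.0472 0.04  ] [0.5134 0.0135 0.05  ]
225 [ 0.5456 -0.0227  0.04  ] [0.5482 0.0467 0.04  ] [0.5437 0.0123 0.05  ]
[0.45339274 0.01538141 0.05      ]
```

View pics/w1c.png

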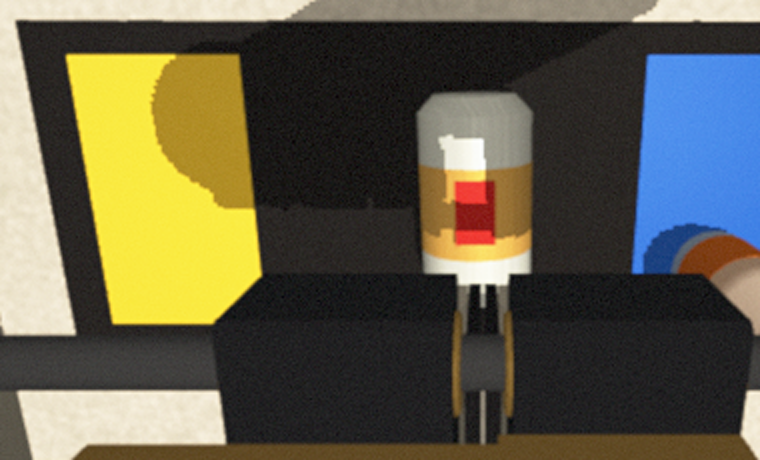

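{"fn": "jog_arm", "kwargs": {
  "commands": [
    [2,1,-38,0],
    [2,1,-38,0],
    [2,0,-38,0],
    [0,0,-30,0],
    [0,0,-8,0],
    [0,0,-2,0],
    [0,0,0,0],
    [0,0,0,0],
    [0,0,0,0],
    [0,0,0,0]
  ]
}}

```text
clock: 2.8
tool_pos: [0.5136, 0.0197, 0.0742]
orientation: [179.9, 0.2, 177.8]
force: [0.5, -0.2, 0.2]
opening: 0.0003
```

```bash
python3 - <<'E'
from h import *
o=get_obs();print(o['tool_pos'],o['force'])
snap('wrist','wrist2.png'); snap('side','side2.png')
a=cv2.imread('pics/side2.png')[180:300,240:360]; cv2.imwrite('pics/si2_c.png',cv2.resize(a,None,fx=5,fy=5,interpolation=cv2.INTER_CUBIC))
E
```

```text
[0.51356634 0.01972731 0.07424669] [ 0.4905617  -0.15706502  0.19116859]
```

View pics/wrist2.png

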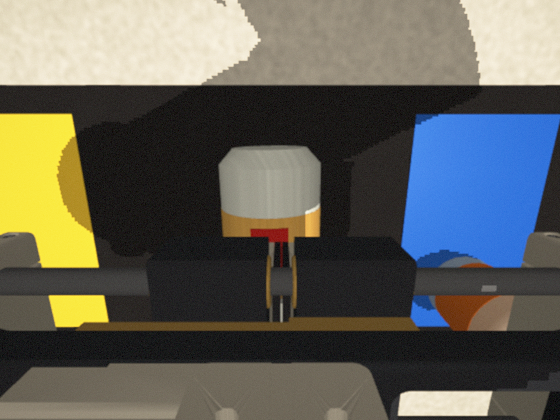

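View pics/si2_c.png

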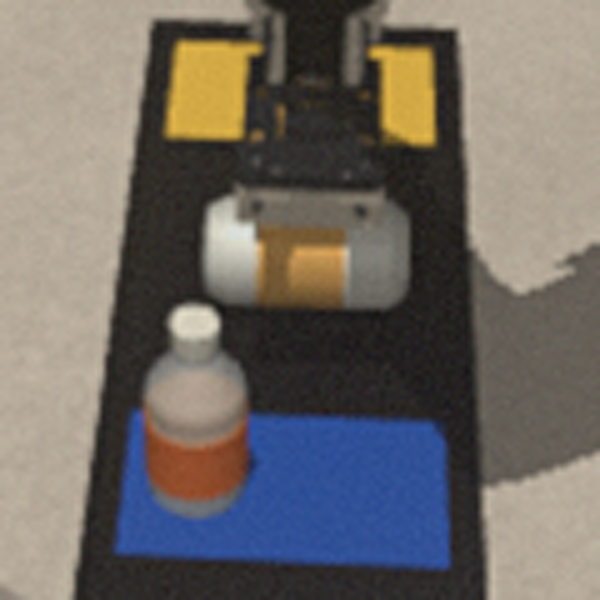

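The hand hovers ~5 mm above the can's top, centred lengthwise (wrist: can cols 219–321, middle 270; fingers at 282). Touch down gently.

{"fn": "jog_arm", "kwargs": {
  "commands": [
    [0,0,-2,0],
    [0,0,-1,0],
    [0,0,-1,0],
    [0,0,-0.5,0],
    [0,0,-0.5,0],
    [0,0,-0.5,0],
    [0,0,0,0],
    [0,0,0,0],
    [0,0,0,0],
    [0,0,0,0]
  ]
}}

```text
clock: 3.73
tool_pos: [0.5128, 0.0194, 0.0687]
orientation: [-180.0, 0.0, 177.9]
force: [-7.0, 1.7, 20.1]
opening: 0.0005
```

{"fn": "jog_arm", "kwargs": {
  "commands": [
    [0,0,0.3,0],
    [0,-2,0,0],
    [-0.1,-3,0,0],
    [-0.1,-4,0,0],
    [-0.2,-4,0,0],
    [-0.1,-3,0,0],
    [0,-2,0,0],
    [0,0,0,0],
    [0,0,0,0],
    [0,0,0,0]
  ]
}}

```text
clock: 4.57
tool_pos: [0.5124, 0.0012, 0.069]
orientation: [-180.0, 0.1, 177.9]
force: [-5.9, 0.2, 18.5]
opening: 0.0002
```

```bash
python3 - <<'E'
from h import *
s=snap('wrist','wrist3.png');s=load('wrist3.png');o=s['obs'];print(o['tool_pos'],o['force'])
E
```

```text
[0.51242522 0.00115303 0.06902321] [-5.85107817  0.21454441 18.4583771 ]
```

View pics/wrist3.png

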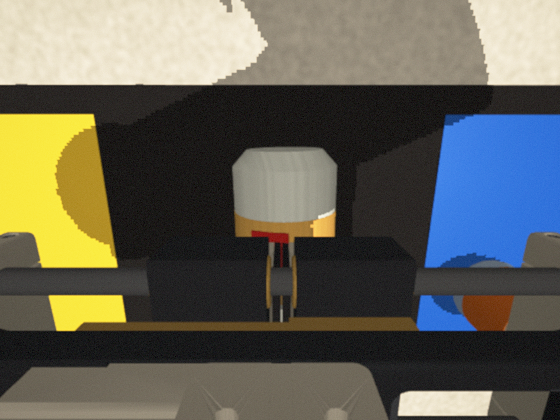

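{"fn": "jog_arm", "kwargs": {
  "commands": [
    [-0.2,-6,0,0],
    [-0.3,-10,0,0],
    [-0.3,-10,6,0],
    [0,0,9,0],
    [0,12,0,0],
    [0,11,0,0],
    [0,0,0,0],
    [0,0,0,0],
    [0,0,0,0],
    [0,0,0,0]
  ]
}}

```text
clock: 5.45
tool_pos: [0.511, -0.0014, 0.0821]
orientation: [-180.0, -0.0, 177.9]
force: [-0.2, 1.3, -0.6]
opening: 0.0001
```

```bash
cat > w.py <<'E'
import sys
from h import *
fn=sys.argv[1]; snap('wrist',fn);s=load(fn);o=s['obs'];print('clock',o['clock'],o['tool_pos'].round(4),o['force'].round(1))
im=s['image'].astype(int)
# silver can: bright+grey pixels on dark mat in given rows
for row in range(160,235,12):
    hsv=cv2.cvtColor(s['image'],cv2.COLOR_RGB2HSV)[row]
    m=(hsv[:,2]>75)&(hsv[:,1]<235)&~((hsv[:,0]>100)&(hsv[:,0]<130)&(hsv[:,1]>100))
    # runs
    d=np.diff(np.r_[0,m.astype(int),0]);a=np.where(d==1)[0];b=np.where(d==-1)[0]
    print(row,[(x,y) for x,y in zip(a,b) if y-x>20],end=' ')
    for x,y in zip(a,b):
        if 45<y-x<130 and 130<x<400:
            z=.045
            print(wpix(s,((x+y-1)/2,row),z)[:2].round(4),end='')
    print()
E
python3 w.py wrist4.png
```

```text
clock 5.45 [ 0.511  -0.0014  0.0821] [-0.2  1.3 -0.6]
160 [(np.int64(0), np.int64(115)), (np.int64(199), np.int64(288))] [ 0.4587 -0.0238]
172 [(np.int64(0), np.int64(116)), (np.int64(193), np.int64(292))] [ 0.4665 -0.025 ]
184 [(np.int64(0), np.int64(118)), (np.int64(194), np.int64(292))] [ 0.4745 -0.0253]
196 [(np.int64(0), np.int64(120)), (np.int64(196), np.int64(292))] [ 0.4827 -0.0252]
208 [(np.int64(0), np.int64(122)), (np.int64(196), np.int64(292))] [ 0.491  -0.0258]
220 [(np.int64(0), np.int64(123)), (np.int64(196), np.int64(296))] [ 0.4996 -0.025 ]
232 [(np.int64(0), np.int64(125)), (np.int64(199), np.int64(296)), (np.int64(535), np.int64(557))] [ 0.5084 -0.0246]
```

View pics/wrist4.png

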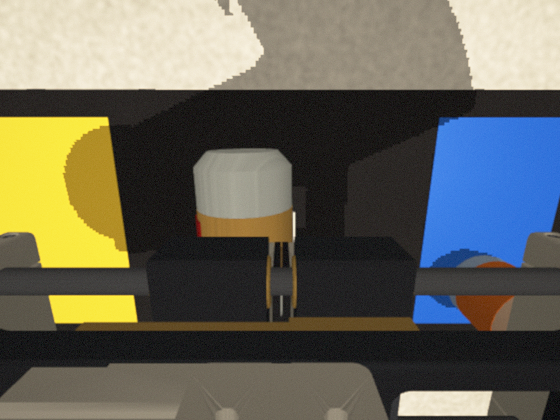

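{"fn": "jog_arm", "kwargs": {
  "commands": [
    [-0.4,-17,0,0],
    [0,0,-11,0],
    [0,0,-2.2,0],
    [-0.2,-5,0,0],
    [-0.3,-8,0,0],
    [-0.3,-10,0,0],
    [-0.3,-8,5,0],
    [0,0,9,0],
    [0,0,0,0],
    [0,0,0,0]
  ]
}}

```text
clock: 6.33
tool_pos: [0.5104, -0.0497, 0.084]
orientation: [180.0, 0.1, 177.8]
force: [0.1, 0.4, -0.1]
opening: 0.0005
```

```bash
python3 w.py wrist5.png
```

```text
clock 6.3333 [ 0.5104 -0.0497  0.084 ] [ 0.1  0.4 -0.1]
160 [(np.int64(41), np.int64(176)), (np.int64(229), np.int64(320))] [ 0.459  -0.0518]
172 [(np.int64(43), np.int64(177)), (np.int64(226), np.int64(323))] [ 0.4669 -0.0522]
184 [(np.int64(46), np.int64(179)), (np.int64(227), np.int64(322))] [ 0.475  -0.0525]
196 [(np.int64(48), np.int64(180)), (np.int64(227), np.int64(322))] [ 0.4833 -0.0529]
208 [(np.int64(51), np.int64(181)), (np.int64(228), np.int64(322))] [ 0.4917 -0.0529]
220 [(np.int64(0), np.int64(23)), (np.int64(54), np.int64(182)), (np.int64(228), np.int64(325))] [ 0.5004 -0.0523]
232 [(np.int64(0), np.int64(29)), (np.int64(56), np.int64(183)), (np.int64(229), np.int64(325))] [ 0.5092 -0.0523]
```

View pics/wrist5.png

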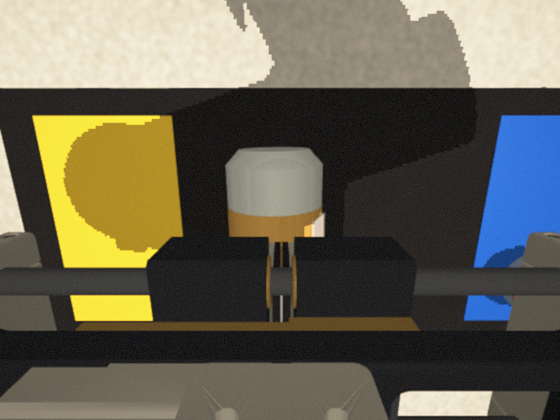

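{"fn": "jog_arm", "kwargs": {
  "commands": [
    [0,3,-4,0],
    [0,0,-9,0],
    [0,0,-2.2,0],
    [-0.2,-5,0,0],
    [-0.3,-8,0,0],
    [-0.3,-10,0,0],
    [-0.3,-8,5,0],
    [0,0,9,0],
    [0,0,0,0],
    [0,0,0,0]
  ]
}}

```text
clock: 7.22
tool_pos: [0.5088, -0.0773, 0.0819]
orientation: [180.0, 0.0, 177.8]
force: [-0.3, 0.7, 0.0]
opening: 0.0002
```

```bash
python3 w.py wrist6.png
```

```text
clock 7.2167 [ 0.5088 -0.0773  0.0819] [-0.3  0.7  0. ]
160 [(np.int64(0), np.int64(41)), (np.int64(75), np.int64(211)), (np.int64(228), np.int64(316))] [ 0.4571 -0.081 ]
172 [(np.int64(0), np.int64(44)), (np.int64(77), np.int64(211)), (np.int64(223), np.int64(320))] [ 0.465  -0.0817]
184 [(np.int64(0), np.int64(46)), (np.int64(79), np.int64(212)), (np.int64(223), np.int64(320))] [ 0.473  -0.0821]
196 [(np.int64(0), np.int64(49)), (np.int64(81), np.int64(213)), (np.int64(224), np.int64(320))] [ 0.4811 -0.0822]
208 [(np.int64(0), np.int64(51)), (np.int64(83), np.int64(214)), (np.int64(225), np.int64(320))] [ 0.4895 -0.0822]
220 [(np.int64(0), np.int64(54)), (np.int64(85), np.int64(214)), (np.int64(225), np.int64(320))] [ 0.498  -0.0826]
232 [(np.int64(0), np.int64(56)), (np.int64(87), np.int64(215)), (np.int64(226), np.int64(320))] [ 0.5068 -0.0827]
```

{"fn": "jog_arm", "kwargs": {
  "commands": [
    [0,0,-4,0],
    [0,0,-7,0],
    [0,0,-2.2,0],
    [-0.2,-5,0,0],
    [-0.3,-8,0,0],
    [-0.3,-10,0,0],
    [-0.3,-8,5,0],
    [0,0,9,0],
    [0,0,0,0],
    [0,0,0,0]
  ]
}}

```text
clock: 8.1
tool_pos: [0.5078, -0.1084, 0.083]
orientation: [180.0, 0.0, 177.8]
force: [-0.7, 0.7, 0.4]
opening: 0.0002
```

```bash
python3 w.py wrist7.png
```

```text
clock 8.1 [ 0.5078 -0.1084  0.083 ] [-0.7  0.7  0.4]
160 [(np.int64(0), np.int64(81)), (np.int64(115), np.int64(322))] 
172 [(np.int64(0), np.int64(83)), (np.int64(117), np.int64(326))] 
184 [(np.int64(0), np.int64(85)), (np.int64(118), np.int64(326))] 
196 [(np.int64(0), np.int64(87)), (np.int64(120), np.int64(326))] 
208 [(np.int64(0), np.int64(89)), (np.int64(122), np.int64(326))] 
220 [(np.int64(0), np.int64(92)), (np.int64(124), np.int64(325))] 
232 [(np.int64(0), np.int64(94)), (np.int64(125), np.int64(325)), (np.int64(534), np.int64(555))]
```

View pics/wrist7.png

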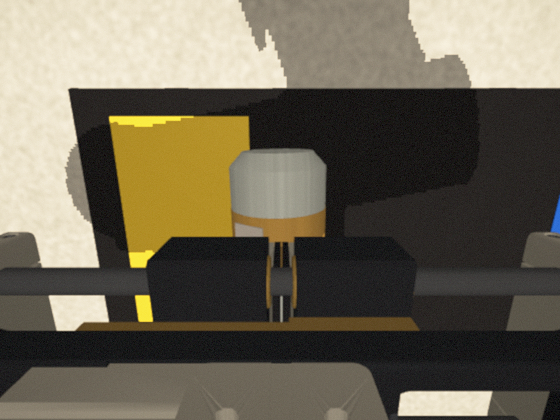

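{"fn": "jog_arm", "kwargs": {
  "commands": [
    [0,3,-4,0],
    [0,0,-8,0],
    [0,0,-2.2,0],
    [-0.2,-5,0,0],
    [-0.3,-8,0,0],
    [-0.3,-10,0,0],
    [-0.3,-8,5,0],
    [0,0,9,0],
    [0,0,0,0],
    [0,0,0,0]
  ]
}}

```text
clock: 8.98
tool_pos: [0.5067, -0.1364, 0.0827]
orientation: [180.0, 0.0, 177.8]
force: [-0.5, 0.0, -0.5]
opening: 0.0006
```

```bash
python3 w.py wrist8.png|head -4
```

```text
clock 8.9833 [ 0.5067 -0.1364  0.0827] [-0.5  0.  -0.5]
160 [(np.int64(0), np.int64(116)), (np.int64(150), np.int64(323))] 
172 [(np.int64(0), np.int64(118)), (np.int64(152), np.int64(328))] 
184 [(np.int64(0), np.int64(120)), (np.int64(153), np.int64(328))]
```

View pics/wrist8.png

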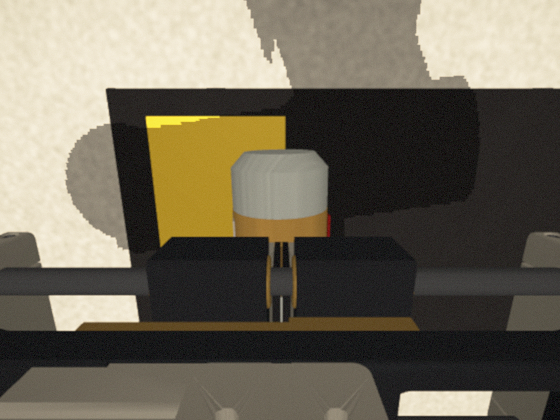

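{"fn": "jog_arm", "kwargs": {
  "commands": [
    [0,4,-4,0],
    [0,0,-8,0],
    [0,0,-1.9,0],
    [-0.2,-5,0,0],
    [-0.3,-8,0,0],
    [-0.3,-9,0,0],
    [-0.3,-8,5,0],
    [0,0,9,0],
    [0,0,0,0],
    [0,0,0,0]
  ]
}}

```text
clock: 9.87
tool_pos: [0.5055, -0.1624, 0.0828]
orientation: [180.0, 0.0, 177.8]
force: [-1.0, -0.1, -0.5]
opening: 0.0006
```

```bash
python3 w.py wrist9.png|head -4
```

```text
clock 9.8667 [ 0.5055 -0.1624  0.0828] [-1.  -0.1 -0.5]
160 [(np.int64(0), np.int64(149)), (np.int64(183), np.int64(323))] 
172 [(np.int64(0), np.int64(150)), (np.int64(184), np.int64(329))] 
184 [(np.int64(0), np.int64(152)), (np.int64(185), np.int64(328))]
```

View pics/wrist9.png

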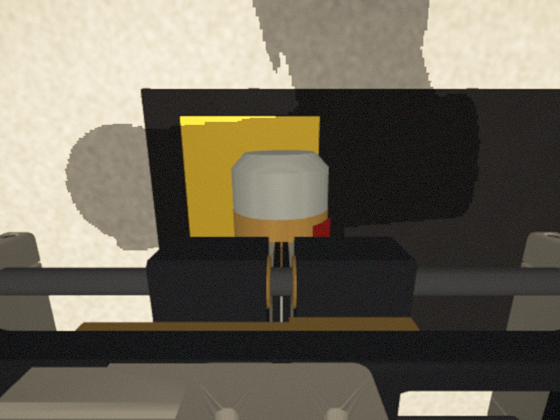

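{"fn": "jog_arm", "kwargs": {
  "commands": [
    [0,4,-4,0],
    [0,0,-8,0],
    [0,0,-1.9,0],
    [-0.2,-5,0,0],
    [-0.3,-7,0,0],
    [-0.3,-8,0,0],
    [-0.3,-8,5,0],
    [0,0,9,0],
    [0,0,15,0],
    [0,0,0,0]
  ]
}}

```text
clock: 10.75
tool_pos: [0.5055, -0.1867, 0.1]
orientation: [-180.0, 0.2, 177.8]
force: [-0.5, -0.3, -0.0]
opening: 0.0001
```

```bash
python3 w.py wrist10.png|head -4
```

```text
clock 10.75 [ 0.5055 -0.1867  0.1   ] [-0.5 -0.3 -0. ]
160 [(np.int64(0), np.int64(187)), (np.int64(219), np.int64(345))] [ 0.4559 -0.184 ]
172 [(np.int64(0), np.int64(188)), (np.int64(219), np.int64(344))] [ 0.4645 -0.1847]
184 [(np.int64(0), np.int64(189)), (np.int64(220), np.int64(344))] [ 0.4732 -0.1847]
```

View pics/wrist10.png

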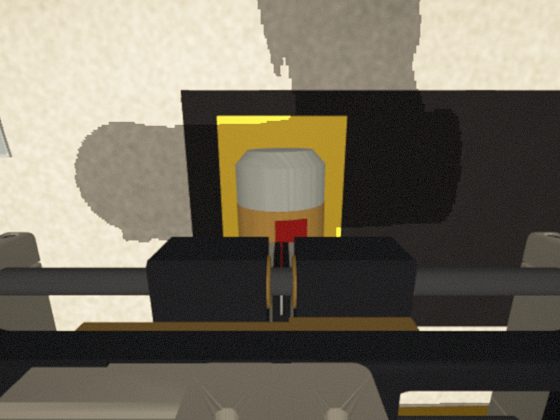

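{"fn": "jog_arm", "kwargs": {
  "commands": [
    [0,0,30,0],
    [0,0,30,0],
    [0,0,30,0],
    [0,0,30,0],
    [0,20,20,0],
    [0,30,0,0],
    [0,30,0,0],
    [0,20,0,0],
    [0,0,0,0],
    [0,0,0,0]
  ]
}}

```text
clock: 11.63
tool_pos: [0.504, -0.0854, 0.2374]
orientation: [180.0, -0.0, 178.0]
force: [0.0, 0.2, -0.3]
opening: 0.0007
```

```bash
python3 - <<'E'
from h import *
snap('side','side9.png');snap('wrist','wristf.png');snap('scene','scene9.png')
a=cv2.imread('pics/side9.png')[160:310,200:360]; a=cv2.resize(a,None,fx=2.6,fy=2.6,interpolation=cv2.INTER_CUBIC)
b=cv2.imread('pics/scene9.png')[130:270,170:360]; b=cv2.resize(b,(380,390),interpolation=cv2.INTER_CUBIC)
cv2.imwrite('pics/fin.png',np.hstack([a[:390],b]))
E
```

```text
(no output)
```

View pics/fin.png

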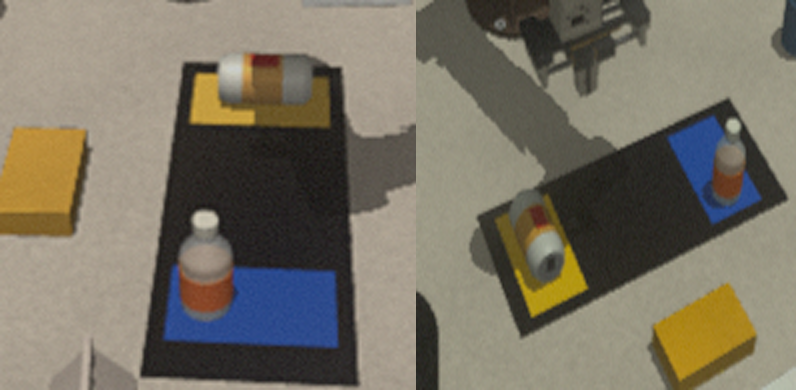

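View pics/wristf.png

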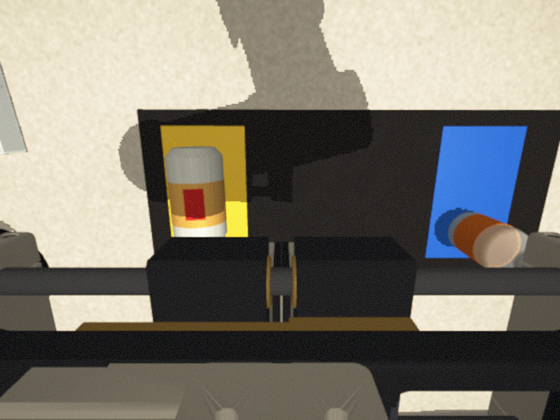

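```bash
python3 - <<'E'
from h import *
s=load('wristf.png')
print('field',[wpix(s,p,.003)[:2].round(4).tolist() for p in((161,126),(244,126),(247,235))])
for l,r,row in((166,223,165),(168,226,205),(171,227,232)): print(wpix(s,(l,row),.04)[:2],wpix(s,(r,row),.04)[:2],wpix(s,((l+r)/2,row),.05)[:2].round(4))
print(wpix(s,(195,146),.05))
a=cv2.imread('pics/wristf.png')[100:245,130:270]; cv2.imwrite('pics/wfc.png',cv2.resize(a,None,fx=4,fy=4,interpolation=cv2.INTER_CUBIC))
s2=snap('wrist','wristg.png'); print(np.abs(s2['image'].astype(int)-s['image'])[100:235].max())
S=load('scene9.png');D=load('side9.png')
a=cv2.imread('pics/scene9.png')[190:250,195:250]; b=cv2.imread('pics/side9.png')[175:215,260:340]
cv2.imwrite('pics/f1.png',cv2.resize(a,None,fx=9,fy=9,interpolation=cv2.INTER_CUBIC));cv2.imwrite('pics/f2.png',cv2.resize(b,None,fx=9,fy=9,interpolation=cv2.INTER_CUBIC))
E
```

```text
field [[0.4227, -0.2355], [0.4266, -0.13], [0.5733, -0.136]]
[ 0.4684588  -0.22161395] [ 0.47098026 -0.15370149] [ 0.4687 -0.1847]
[ 0.51745979 -0.22592075] [ 0.52011366 -0.1543197 ] [ 0.5164 -0.1871]
[ 0.55266478 -0.22692015] [ 0.55528796 -0.15605975] [ 0.5506 -0.1884]
[ 0.44728286 -0.18172115  0.05      ]
126
```

View pics/wfc.png

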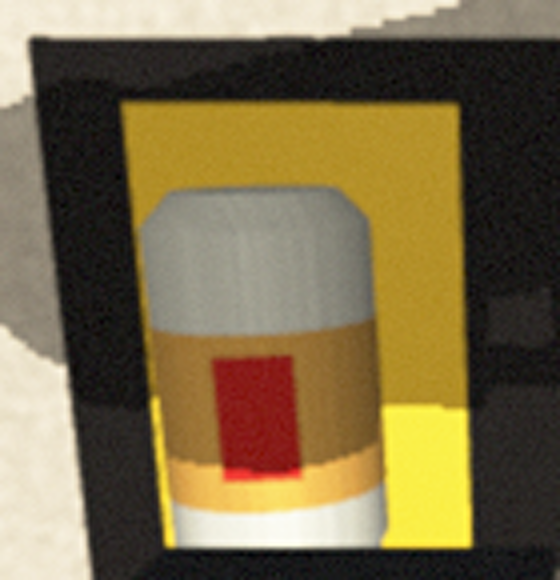

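View pics/f1.png

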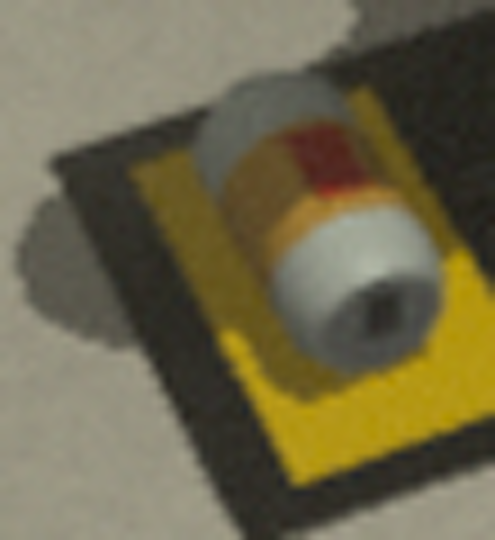

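{"fn": "jog_arm", "kwargs": {
  "commands": [
    [0,0,0,0],
    [0,0,0,0],
    [0,0,0,0],
    [0,0,0,0],
    [0,0,0,0],
    [0,0,0,0],
    [0,0,0,0],
    [0,0,0,0],
    [0,0,0,0],
    [0,0,0,0]
  ]
}}

```text
clock: 12.67
tool_pos: [0.5042, -0.0866, 0.2378]
orientation: [180.0, 0.0, 177.8]
force: [-0.6, 0.1, 0.5]
opening: 0.0003
```

```bash
python3 - <<'E'
from h import *
a=load('scene9.png')['image']; b=snap('scene','scene10.png')['image']
g=lambda i:np.float64(cv2.cvtColor(i,cv2.COLOR_RGB2GRAY)[190:250,200:255])
print('shift px',cv2.phaseCorrelate(g(a),g(b)))
i0=load('scene0.png')['image']
for n,(r0,r1,c0,c1) in dict(bottle=(165,212,305,345),sleeve=(230,275,285,345),milk=(140,200,380,420),mug=(120,155,350,385),tub=(225,300,115,190),tray=(195,260,85,165)).items():
    h=lambda i:np.float64(cv2.cvtColor(i,cv2.COLOR_RGB2GRAY)[r0:r1,c0:c1]); print(n,np.round(cv2.phaseCorrelate(h(i0),h(b))[0],2))
print(get_obs()['force'].round(2),get_obs()['clock']); close_job()
E
```

```text
shift px ((-0.031389868086176165, -0.03634969289457146), 0.9950723789224738)
bottle [-0.03 -0.08]
sleeve [-0.05  0.44]
milk [ 0.03 -0.05]
mug [-0.05  0.03]
tub [0.49 0.44]
tray [ 0.03 -0.09]
[ 0.56 -0.03 -0.03] 12.7167
the job is handed in; nothing more can be done
```

I rolled the can about 200 mm onto the yellow field. It took seven short strokes with the closed fingertips on its top, then I lifted the hand away and handed the job in at 12.7 s. No verdict was reported.

**Final position:** by my measurement the can's middle is at about (0.506, -0.186) m. The field's centre is about (0.512, -0.187) m, so it is roughly 1 mm off across the rolling way and 6 mm along the can. Its length lies within a few degrees of the field's x axis.

**At rest:** the can shifted less than 0.05 px between two pictures about 1 s apart. The hand was clear, 0.24 m above the counter, with no contact force.

**Rolling:** the red label was back on top at the end, about one full turn, which fits rolling rather than sliding. I could not measure the turn angle at 115 mm of travel directly.

**Other things:**
- The bottle, milk, mug and tray show no shift.
- The sleeve and tub registered about 0.5 px (1–2 mm). I put this down to changed shadows or noise, as the hand never came near either.

**Measurement disagreement:** the fixed cameras disagreed by about 8 mm in y at the start. I relied on the wrist camera, whose values fell between the two, and on the can's position relative to the field.

**Press force:** the fingers pressed on the can with about 20 N at first touch, more than I intended. It caused no visible harm.

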